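# Load the tape unwinder and hold its splined clamp flange home

### The job

Load the tape unwinder: lay the red tape roll flat in the pocket of the platter, round the spindle, and let go of it; then take the clamp flange by its orange hexagonal hub, put it over the spindle, turn it until its splines mesh, slide it down onto the roll and press until the sprung platter is down at its stop and the clip groove near the spindle's tip stands clear above the hub. Finish like that, still holding the flange pressed down, so that I can slip the retaining clip into the groove; leave the other things on the table where they are.

Things in the scene. Friction and masses are not known exactly. Their poses are not given: they have to be found in the camera images.
- red_roll: Small roll of red tape, loose, lying flat on the table: outer diameter 61 mm, 15 mm high, bore about 34 mm. Origin: centre of its underside, z up. Take it across its outside by the upper 9 mm, so that the fingertips stay above the pocket's rim. 40 g. It and the flange lie between a sealer (raised handle up to 0.32 m) and a printer: fingers that close roughly along world x keep clear of both.
- flange: Clamp flange, hub up: aluminium disc 58 mm across, 6 mm thick; orange hexagonal hub, 42 mm across flats, 6 to 36 mm above the underside; splined through bore, six teeth (23 mm across, from 1 mm above the underside) between six grooves. Origin: centre of underside, z up. x points square to a flat and along a groove, repeating every 60 deg. Grip across flats, fingertips above the disc. 150 g.
- unwinder: Tape unwinder, fixed: a grey motor housing 130 mm (its x) by 110 mm (its y), 62 mm high, with a switch and a speed knob on its front (-x) face; on top a round aluminium platter 88 mm across and the upright steel spindle. Origin: centre of its underside on the table, under the spindle's axis. Between it and the loose parts stands a label printer, 0.22 m high: carry things over it.
- spline_top (a point): Point on the spindle's axis at the top of its six keys, 104 mm above the table; x points along a key, repeating every 60 deg. Keys 5 mm wide, 27 mm across tips, running down into the platter, with roof-shaped tops (the upper 2.4 mm). The flange meshes when its grooves lie over the keys, within about 8 deg and 2 mm; else its teeth rest on the key tops, its underside at 103 mm.
- spindle (a joint): Angle of the spindle (platter and keys turn with it) about the vertical, rad, anticlockwise from above; 0 when a key points along the housing's x axis. It starts at any angle and is braked: a torque of 0.6 N m would be needed to turn it.
- pocket (a point): Centre of the floor of the platter's pocket, on the spindle's axis, 76 mm above the table while the platter is up; moves with the platter. A round recess 66 mm wide, 3 mm deep; in it a black centring collar, 29.6 mm diameter, 10 mm high, its top 4 mm chamfered, for the roll's bore. The seated roll's top is at 91 mm.
- platter (a joint): How far the sprung platter is pressed down, m: 0 up, 0.007 at its lower stop. Its spring pushes up with about 7 N at first and 13 N at the stop, lifting it again when not pressed. At the stop the flange on the roll has its underside 84 mm above the table.
- label_reel: White roll of labels, 69 mm wide, 50 mm high, loose, standing on end; a bystander. Origin: centre of its underside.
- clip_groove (a point): On the spindle's axis, centre of the clip groove round the spindle's plain pilot, which rises above the keys: 18 mm diameter, with a 7 mm conical tip ending 132 mm above the table. The groove lies 121.5 to 124 mm above the table.
- stamp: Rubber stamp with a wooden grip, 29 x 60 x 66 mm, loose, standing; a bystander. Origin: centre of its underside.
There are look-alikes about, which are no part of the job. Of the things that look like the red_roll, take the one that is farthest to the robot's right at the start.

How it is judged:
On the way, in this order (a step that is already met when the one before it is completed fails the run):
1. the red roll lies flat in the platter's pocket round the collar, let go (horizontal distance between red_roll and pocket below 0.004 m and z of red_roll in the frame of pocket below 0.002 m and angle between red_roll's own z axis and vertical below 0.08 rad and contact force between the fingers and red_roll below 0.2 N), for 0.2 s.
2. the flange's splines have meshed: it has slid at least 5 mm down over the keys (horizontal distance between flange and spline_top below 0.004 m and z of flange in the frame of spline_top below -0.005 m and angle between flange's own z axis and vertical below 0.1 rad), for 0.1 s.
At the end, for the whole second after the job is handed in: Roll flat in the pocket, within 4 mm of centre; flange level, meshed, underside at least 17.5 mm below the key tops; fingers on it pressing it on the roll (over 5 N), platter at least 5 of its 7 mm down, so that the clip groove is clear; at rest through the last second (value of joint platter above 0.005 m and contact force between flange and red_roll above 5 N and contact force between the fingers and flange above 3 N and horizontal distance between flange and spline_top below 0.004 m and z of flange in the frame of spline_top below -0.0175 m and angle between each of flange, red_roll's own z axis and vertical below 0.06 rad and horizontal distance between red_roll and pocket below 0.004 m and z of red_roll in the frame of pocket below 0.002 m and linear speed of flange below 0.02 m/s); the arm keeps its last pose, push and grip.
It fails at once if a bystander was shoved (more than 3 cm) (distance of any of stamp, label_reel from where it was at the start of the episode above 0.03 m).
It also fails if it takes over 54 s, if anything falls off the work surface, if the arm or the gripper's body presses on something with over 40 N, if the wrist force passes 120 N, or if a joint passes its speed limit or range.

### The arm

A 7-joint arm with a two-finger parallel gripper is mounted at the origin on the work surface; the furniture and walls round the work are solid. World frame = base frame: x ahead of the robot, y to its left, z up, the work surface at z = 0. Lengths are in m, angles in rad, forces in N, time in s.
With the tool pointing down it reaches from about 0.4 to 0.9 m from the base axis. Payload 5.5 kg.
Tool frame: the origin (TCP) lies midway between the tips of the shut fingers; the grasp point (between the pads) lies 19 mm behind it; z points along the fingers, y is the line along which they close (so a half turn about z gives the same grasp; the last joint's range is limited). The gripper opens to 92 mm and grips with 3 to 60 N. Pads are 19 mm wide; open, the fingers measure 130 mm over their backs; the gripper's body (75 mm by 190 mm) begins 47 mm behind the grasp point.
Start: joints at [-0.972, 0.501, -0.427, 1.55, 0.221, 1.138, -0.21], TCP at [0.214, 0.614, 0.227] pointing down, gripper open.
Joint ranges: [-2.88, 2.88], [-0.31, 2.03], [-1.54, 1.56], [0.2, 2.42], [-1.41, 4.55], [0.19, 2.02], [-2.57, 2.57]. Speed limits (rad/s): [2.57, 2.57, 3.14, 3.14, 3.14, 3.14, 3.14].

### API

Orientations are given as a 3x3 rotation matrix whose columns are the frame's x, y, z axes.
In Python, from rig import get_state, viewer, r, search_frame, trace, spot_point gives the robot as it stands.
- The arm moves only by the tool apply_moves, never from a script. Its argument "rows" is a list of rows, each an object with "dp": the shift along the world's x, y, z in m, a list of three; "twist": the turn about the world's z in degrees. In form: [{"dp": [dx, dy, dz], "twist": twist}, ...]. A call has 1 to 8 rows; each row shifts and turns the commanded pose from where the row before left it; what a row does not reach is not made up. A row lasts 1/8 s, in which the tool goes at most 62.5 mm and 10.7 degrees, less where a joint would pass 70% of its speed; a pose out of reach is approached as far as the arm can. A call is refused whole if a number of a shift passes 0.0625 or a number of a turn 10.7, either way. A call with a gripper value outside its range is refused whole. "gripper" is the closure, from -1 (fully open) to 1 (shut), so that 0 is half open, set as the call begins (left out, the last holds). The fingers move at their own pace and stop on an object; the grip force is fixed at half the most. Time passes only in rows, so rows that do not move let the fingers close. It gives the time, the measured TCP pose, the force, the opening and the grip force at its end, in the units of the state.
- get_state(): the state, without advancing time (a new reading comes with each control period).
- viewer.get_image(name): name is "side" or "top" or "wrist"; returns a dict with "frame" (420x560x3 uint8, red, green, blue), "fx", "fy", "cx", "cy" (pixels), "k1" (the pictures are not rectified: a ray, as slopes to the right and down, at radius r is drawn at 1 + k1 r^2 times it, then the intrinsics apply), "cam_to_world" (4x4, takes a point from camera to world coordinates); the wrist camera has in their place "tool_from_camera" (4x4, takes a point from camera to tool coordinates, whose origin is the TCP and whose axes are the flange's). Camera axes: x right, y down, z forward; pixel columns grow to the right and rows downward; lengths in m; the calibration is good to about 2 mm. A picture is of the moment at which its call begins: read the wrist's pose just before it. There is no depth.
- r.hand_in(): hands the job in; it is judged then, once.
Trained networks look in a picture, given as the dict that the camera call returned (one of the last four; its "shot" number tells which), for a name from the list of things; names that differ only in an ending like _2 or _b are one class to them, and where a whole thing is asked for, a point or a joint stands for the part that bears it (a point fixed in the world has none). Each returns a list of dicts, best first, with "p" (0 to 1); they miss things now and then, are a little off and sometimes report something else, mostly with a low value. They report only what shows in the picture. A call takes as long as a camera call. They do not tell look-alikes from the thing itself.
- search_frame(picture, thing): "extent" ([left, top, right, bottom] as shares, 0 to 1, of the picture: columns of its width, rows of its height, round what is visible of it).
- trace(picture, thing): "mask" (420x560 bool, what is visible of it) and "extent" ([left, top, right, bottom] as shares, 0 to 1, of the picture: columns of its width, rows of its height, round what is visible of it).
- spot_point(picture, thing): "position" ([column, row] as shares, 0 to 1, of the picture: columns of its width, rows of its height: a listed point, or the origin of a listed thing).
The state is a dict: "t": time; "joint_pos": joint angles; "joint_velocities": joint speeds; "effort": joint torques, N m; "tcp_pos": TCP position; "ee_rot": TCP orientation; "force": force on the tool from outside, world axes, zero at the start; "torque": the same for the moment, N m; "finger_gap": opening from 0.0 (shut) to 1.0 (fully open); "grip_force": force on a finger pad.
Only numpy, scipy, OpenCV 4.12 (cv2) and the standard library are available. Lean on these libraries where they do the work, as an engineer would, in place of code of your own. Each camera call takes 0.05 s, during which the arm holds its last target. There are 200 camera calls.

## Working session

There is one attempt and no reset: what is moved stays moved. The work goes in short steps, Python scripts to look and compute and a tool call to move; the robot and the scene stay as the last step left them, time stands still between calls to the robot, and variables do not carry over. Pictures are saved under pics/ and viewed, at most 10 in all, crops included, and the job is handed in when it is done.

Besides the shell and the picture viewer there is one more tool, called after ">>>" as name(argument=value, ...), one argument or row to a line, values as JSON. apply_moves: Moves the arm, as the interface text tells. Its arguments: {"type":"object","properties":{"rows":{"type":"array","items":{"type":"object","properties":{"dp":{"type":"array","items":{"type":"number"}},"twist":{"type":"number"}}}},"gripper":{"type":"number"}},"required":["rows"]}

```bash
mkdir -p pics
cat > h.py <<'E'
import numpy as np, cv2
from rig import get_state, viewer, r, search_frame, trace, spot_point
def grab(n):
    s=get_state(); d=viewer.get_image(n)
    if 'cam_to_world' in d: T=np.array(d['cam_to_world'])
    else:
        W=np.eye(4); W[:3,:3]=np.array(s['ee_rot']); W[:3,3]=s['tcp_pos']; T=W@np.array(d['tool_from_camera'])
    d['T']=T; return d
def ray(d,u,v):
    K=np.array([[d['fx'],0,d['cx']],[0,d['fy'],d['cy']],[0,0,1.]])
    p=cv2.undistortPoints(np.array([[[u,v]]],float),K,np.array([d['k1'],0,0,0,0.]))[0,0]
    return d['T'][:3,3], d['T'][:3,:3]@np.array([p[0],p[1],1.])
def at(d,u,v,z):
    o,w=ray(d,u,v); return o+w*(z-o[2])/w[2]
def proj(d,P):
    q=np.linalg.inv(d['T'])@np.append(P,1); x=q[:2]/q[2]; x=x*(1+d['k1']*(x@x)); return x*[d['fx'],d['fy']]+[d['cx'],d['cy']]
def save(d,n,box=None,s=1):
    f=d['frame'][:,:,::-1]
    if box: f=f[box[1]:box[3],box[0]:box[2]]
    cv2.imwrite('pics/'+n,cv2.resize(f,None,fx=s,fy=s,interpolation=cv2.INTER_CUBIC))
W_=np.array([560,420])
E
python3 - <<'E'
from h import *
fs=[]
Z={'red_roll':0,'flange':0,'unwinder':0,'spline_top':.104,'pocket':.076,'label_reel':0,'stamp':0,'clip_groove':.12275}
for n in ['top','side']:
    d=grab(n); fs.append(d['frame']); print(n,d['T'][:3,3].round(3), d['k1'])
    for t in Z:
        for q in spot_point(d,t)[:4]:
            u,v=np.array(q['position'])*W_; print(t,round(q['p'],2),int(u),int(v),at(d,u,v,Z[t]).round(3))
f=np.vstack(fs)[:,:,::-1]; cv2.imwrite('pics/a.png',cv2.resize(f,(400,600)))
cv2.imwrite('pics/top.png',fs[0][:,:,::-1]);cv2.imwrite('pics/side.png',fs[1][:,:,::-1])
s=get_state();print(s['t'],np.round(s['ee_rot'],3))
E
```

```text
top [0.351 0.166 1.083] -0.06835410495923404
red_roll 0.71 250 227 [0.438 0.221 0.   ]
flange 0.62 226 259 [0.352 0.284 0.   ]
unwinder 0.86 383 210 [ 0.488 -0.133  0.   ]
spline_top 0.84 399 204 [ 0.492 -0.143  0.104]
pocket 0.61 222 181 [0.545 0.291 0.076]
pocket 0.59 396 206 [ 0.489 -0.143  0.076]
pocket 0.45 400 205 [ 0.493 -0.153  0.076]
label_reel 0.75 225 185 [0.552 0.291 0.   ]
label_reel 0.48 402 203 [ 0.508 -0.184  0.   ]
stamp 0.76 251 169 [0.596 0.222 0.   ]
clip_groove 0.87 399 206 [ 0.484 -0.137  0.123]
side [ 0.096 -1.266  0.666] -0.18130502053699507
red_roll 0.59 271 237 [0.437 0.253 0.   ]
flange 0.52 246 234 [ 0.359  0.298 -0.   ]
unwinder 0.77 319 292 [ 0.48 -0.14  0.  ]
unwinder 0.32 324 266 [0.541 0.006 0.   ]
spline_top 0.69 323 257 [ 0.486 -0.141  0.104]
pocket 0.64 321 262 [ 0.488 -0.117  0.076]
label_reel 0.63 304 229 [0.563 0.297 0.   ]
clip_groove 0.77 325 247 [ 0.496 -0.121  0.123]
0.9 [[-0.944  0.33  -0.   ]
 [ 0.33   0.944  0.   ]
 [ 0.     0.    -1.   ]]
```

View pics/top.png

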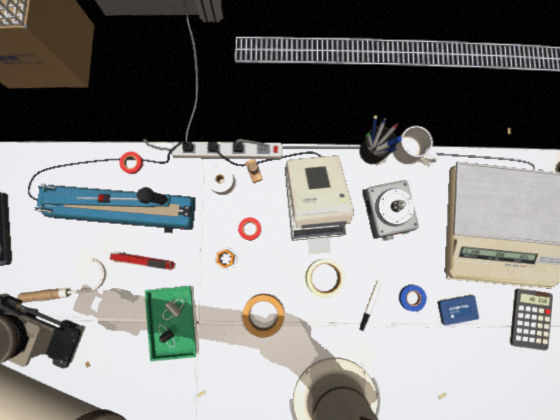

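View pics/side.png

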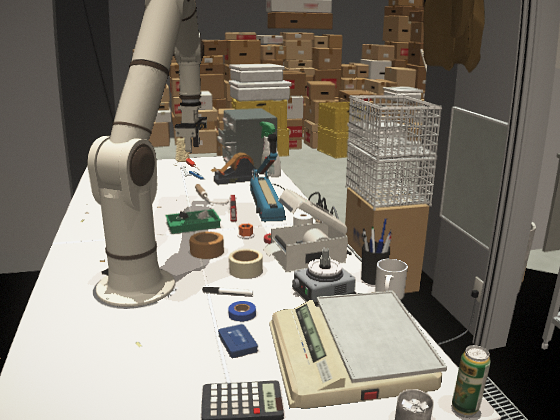

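The robot's right is -y, which is image right in the top view. The red rings there are at (131,162) and (250,229). The one at (250,229) is farther right, lies between sealer and printer, and is the one I'll take. Here is a crop to confirm it, with the approach alongside.

```bash
python3 -c "
import cv2
f=cv2.imread('pics/top.png')[145:285,110:300];cv2.imwrite('pics/crop.png',cv2.resize(f,None,fx=4,fy=4,interpolation=2))"
```

```text
(no output)
```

View pics/crop.png

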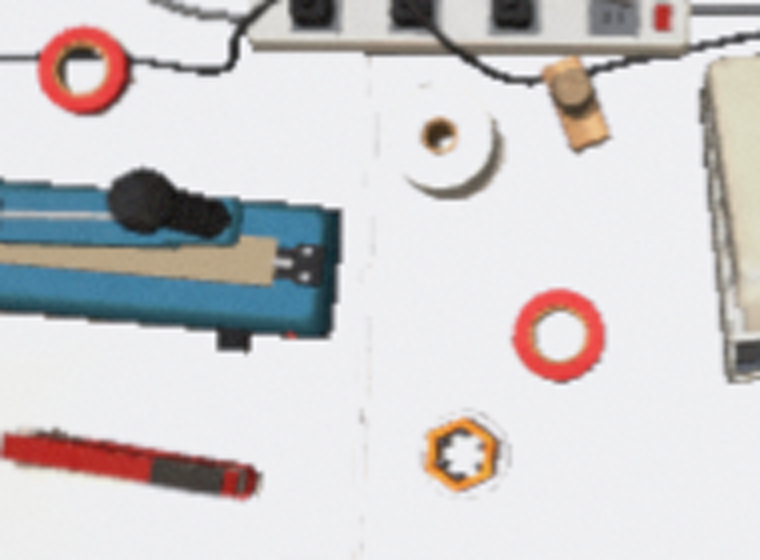

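>>> apply_moves(
  rows=[
    {"dp": [0.0, -0.05, 0.01], "twist": -10},
    {"dp": [0.01, -0.05, 0.01], "twist": -10},
    {"dp": [0.02, -0.05, 0], "twist": -10},
    {"dp": [0.03, -0.05, 0], "twist": -10},
    {"dp": [0.03, -0.05, 0], "twist": -10},
    {"dp": [0.03, -0.05, 0], "twist": -10},
    {"dp": [0.03, -0.04, 0], "twist": -10},
    {"dp": [0.03, -0.02, 0], "twist": 0},
  ],
  gripper=-1,
)

```text
t: 1.9
tcp_pos: [0.3952, 0.2513, 0.2472]
ee_rot: [[-0.009, 1.0, 0.001], [1.0, 0.009, -0.0], [-0.0, 0.001, -1.0]]
force: [1.0, 0.9, 0.4]
finger_gap: 1.0
grip_force: 0.0
```

The crop shows the red roll at (558,335), the orange-hub flange at (462,453), and the look-alike ring at (83,70), which is up and to the left. Next is a close look with the wrist camera.

Run:
```python
from h import *
d=grab('wrist')
for t,z in [('red_roll',.015),('flange',.036)]:
    for q in spot_point(d,t)[:3]:
        u,v=np.array(q['position'])*W_; print(t,'sp',round(q['p'],2),int(u),int(v),at(d,u,v,0).round(4))
    for q in trace(d,t)[:2]:
        m=q['mask'].astype(np.uint8); c=max(cv2.findContours(m,0,1)[0],key=cv2.contourArea)
        (u,v),rad=cv2.minEnclosingCircle(c); P=np.array([at(d,*p[0],z)[:2] for p in c]).astype(np.float32)
        (x,y),R=cv2.minEnclosingCircle(P); print(t,round(q['p'],2),int(u),int(v),x.round(4),y.round(4),R.round(4))
save(d,'w1.png')
```

```text
red_roll sp 0.83 306 201 [0.4334 0.225  0.    ]
flange sp 0.95 249 157 [0.3544 0.2845 0.    ]Traceback (most recent call last):
  File "<stdin>", line 9, in <module>
AttributeError: 'float' object has no attribute 'round'
```

Run:
```python
from h import *
d=grab('wrist')
for t,z in [('red_roll',.015),('flange',.036)]:
    for q in trace(d,t)[:2]:
        m=q['mask'].astype(np.uint8); c=max(cv2.findContours(m,0,1)[0],key=cv2.contourArea)
        P=np.array([at(d,*p[0],z)[:2] for p in c]).astype(np.float32)
        print(t,q['p'],q['extent'],cv2.minEnclosingCircle(P))
save(d,'w1.png')
# hex fit by orange
hsv=cv2.cvtColor(d['frame'],cv2.COLOR_RGB2HSV)
q=trace(d,'flange')[0]['mask']
m=((hsv[:,:,0]>8)&(hsv[:,:,0]<25)&(hsv[:,:,1]>130)&q)
v,u=np.nonzero(m); P=np.array([at(d,a,b,.036)[:2] for a,b in zip(u,v)])
best=[]
h=cv2.convexHull(P.astype(np.float32))[:,0]
best=[]
for a in range(-30,30):
    w=[]
    for k in range(3):
        n=np.array([np.cos(np.radians(a+60*k)),np.sin(np.radians(a+60*k))]); s=h@n; w.append((s.min(),s.max()))
    w=np.array(w);N=np.array([[np.cos(np.radians(a+60*k)),np.sin(np.radians(a+60*k))] for k in range(3)])
    best.append((np.ptp(w,axis=1).sum(),a,np.linalg.lstsq(N,w.mean(1),rcond=None)[0],np.ptp(w,axis=1)))
best.sort(key=lambda b:b[0]); print(best[:3])
```

```text
red_roll 0.93 [0.5087, 0.4369, 0.5934, 0.54] ((0.4340707063674927, 0.22767333686351776), 0.03165646642446518)
flange 0.77 [0.4077, 0.3298, 0.4855, 0.434] ((0.3570360839366913, 0.28955572843551636), 0.027592407539486885)
[(np.float64(0.12741107953337713), 26, array([0.35564167, 0.2868479 ]), array([0.04240424, 0.04353297, 0.04147387])), (np.float64(0.12777084514030523), 27, array([0.35567043, 0.28684744]), array([0.04277457, 0.0435628 , 0.04143347])), (np.float64(0.12778252967995207), 25, array([0.35567334, 0.28692613]), array([0.04242422, 0.04371123, 0.04164708]))]
```

View pics/w1.png

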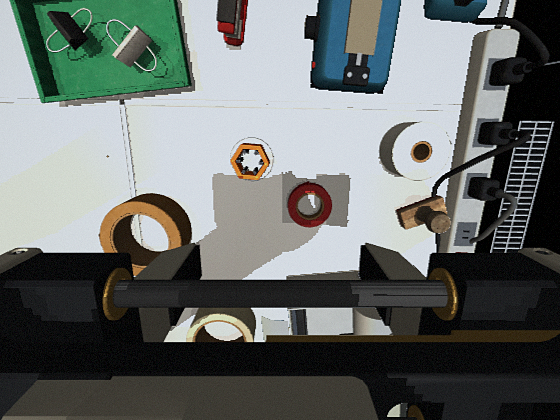

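The wrist picture shows the roll at (310,204) and the flange hub at (250,160). I'll move over the roll and refine its position there.

>>> apply_moves(
  rows=[
    {"dp": [0.02, -0.013, -0.04]},
    {"dp": [0.019, -0.012, -0.04]},
    {"dp": [0, 0, -0.04]},
    {"dp": [0, 0, 0]},
  ],
)

```text
schema error: expected keys dp, twist
```

```bash
cat > ring.py <<'E'
from h import *
import sys
def ring(d,z):
    q=trace(d,'red_roll')[0]; hsv=cv2.cvtColor(d['frame'],cv2.COLOR_RGB2HSV)
    c=max(cv2.findContours(q['mask'].astype(np.uint8),0,1)[0],key=cv2.contourArea)
    P=np.array([at(d,*p[0],z)[:2] for p in c]).astype(np.float32)
    A=np.c_[2*P,np.ones(len(P))]; s=np.linalg.lstsq(A,(P**2).sum(1),rcond=None)[0]
    return q['p'],cv2.minEnclosingCircle(P),s[:2],np.sqrt(s[2]+s[:2]@s[:2])
if __name__=='__main__':
    d=grab('wrist'); print(ring(d,float(sys.argv[1]))); save(d,sys.argv[2])
    for q in spot_point(d,'red_roll')[:2]:
        u,v=np.array(q['position'])*W_; print(u,v,at(d,u,v,float(sys.argv[1])-.015),proj(d,[0.434,0.2265,0.015]))
E
python3 ring.py 0.015 w2.png
```

```text
(0.57, ((0.43247997760772705, 0.22740507125854492), 0.03199769929051399), array([0.43315997, 0.22705958]), np.float64(0.030217075182167548))
310.29600000000005 202.608 [0.43618328 0.22715024 0.        ] [309.74422877 205.82161317]
```

View pics/w2.png

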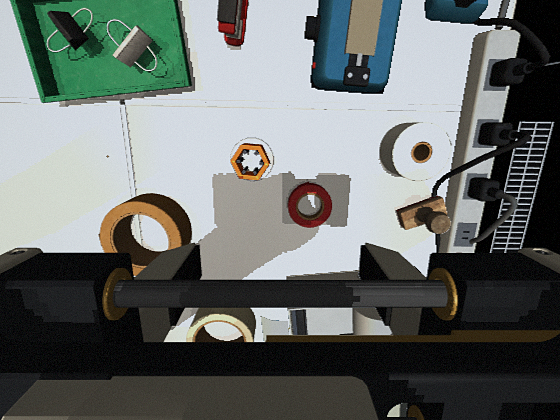

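The same view came back because the move was refused: every row needs a twist. Resending it.

>>> apply_moves(
  rows=[
    {"dp": [0.02, -0.012, -0.04], "twist": 0.5},
    {"dp": [0.019, -0.012, -0.04], "twist": 0},
    {"dp": [0, 0, -0.04], "twist": 0},
    {"dp": [0, 0, 0], "twist": 0},
  ],
)

```text
t: 3.0
tcp_pos: [0.4307, 0.2284, 0.1242]
ee_rot: [[-0.022, 1.0, -0.006], [1.0, 0.022, -0.003], [-0.003, -0.006, -1.0]]
force: [-0.2, 0.4, -0.4]
finger_gap: 0.996
grip_force: 0.0
```

```bash
python3 ring.py 0.015 w3.png
```

```text
Traceback (most recent call last):
  File "ring.py", line 10, in <module>
    d=grab('wrist'); print(ring(d,float(sys.argv[1]))); save(d,sys.argv[2])
                           ~~~~^^^^^^^^^^^^^^^^^^^^^^
  File "ring.py", line 4, in ring
    q=trace(d,'red_roll')[0]; hsv=cv2.cvtColor(d['frame'],cv2.COLOR_RGB2HSV)
      ~~~~~~~~~~~~~~~~~~~^^^
IndexError: list index out of range
```

The roll isn't seen from this close, so I'll grasp it at (0.434, 0.227).

>>> apply_moves(
  rows=[
    {"dp": [0.001, -0.003, -0.04], "twist": 0},
    {"dp": [0, 0, -0.04], "twist": 0},
    {"dp": [0, 0, -0.025], "twist": 0},
    {"dp": [0, 0, -0.012], "twist": 0},
    {"dp": [0, 0, 0], "twist": 0},
    {"dp": [0, 0, 0], "twist": 0},
  ],
)

```text
t: 3.85
tcp_pos: [0.4354, 0.2275, 0.0112]
ee_rot: [[-0.022, 1.0, 0.002], [1.0, 0.022, 0.001], [0.001, 0.002, -1.0]]
force: [0.1, 0.6, 1.1]
finger_gap: 1.0
grip_force: 0.0
```

>>> apply_moves(
  rows=[
    {"dp": [0, 0, -0.003], "twist": 0},
    {"dp": [0, 0, 0], "twist": 0},
  ],
)

```text
t: 4.1
tcp_pos: [0.4344, 0.2268, 0.0071]
ee_rot: [[-0.022, 1.0, 0.001], [1.0, 0.022, 0.0], [0.0, 0.001, -1.0]]
force: [0.5, -0.2, -0.5]
finger_gap: 0.999
grip_force: 0.0
```

>>> apply_moves(
  rows=[
    {"dp": [0, 0, 0], "twist": 0},
    {"dp": [0, 0, 0], "twist": 0},
    {"dp": [0, 0, 0], "twist": 0},
    {"dp": [0, 0, 0], "twist": 0},
  ],
  gripper=1,
)

```text
t: 4.6
tcp_pos: [0.4341, 0.2267, 0.0067]
ee_rot: [[-0.022, 1.0, -0.0], [1.0, 0.022, -0.0], [-0.0, -0.0, -1.0]]
force: [0.1, -0.6, -0.5]
finger_gap: 0.641
grip_force: 30.0
```

Run:
```python
from h import *
s=get_state();print(s['t'],s['finger_gap']*.092,s['grip_force'],s['tcp_pos'])
d=grab('wrist');save(d,'w4.png')
# unwinder measurement from the initial side/top views repeated
for n in ['top','side']:
    d=grab(n)
    for t,z in [('spline_top',.104),('pocket',.076),('clip_groove',.12275),('unwinder',0)]:
        for q in spot_point(d,t)[:2]:
            u,v=np.array(q['position'])*W_; print(n,t,round(q['p'],2),int(u),int(v),at(d,u,v,z).round(4))
```

```text
4.6 0.05900546698362184 30.003558037569746 [0.43410628 0.22669568 0.00667879]
top spline_top 0.65 397 205 [ 0.4879 -0.1388  0.104 ]
top pocket 0.59 396 206 [ 0.4903 -0.145   0.076 ]
top pocket 0.25 222 182 [0.5427 0.2892 0.076 ]
top clip_groove 0.58 403 203 [ 0.4905 -0.1462  0.1228]
top unwinder 0.69 386 211 [ 0.4856 -0.1395  0.    ]
side spline_top 0.95 323 256 [ 0.486 -0.137  0.104]
side pocket 0.96 326 266 [ 0.4959 -0.1397  0.076 ]
side pocket 0.17 325 255 [ 0.5132 -0.0746  0.076 ]
side clip_groove 0.79 324 249 [ 0.4893 -0.139   0.1228]
side unwinder 0.95 321 295 [ 0.4804 -0.1538  0.    ]
```

View pics/w4.png

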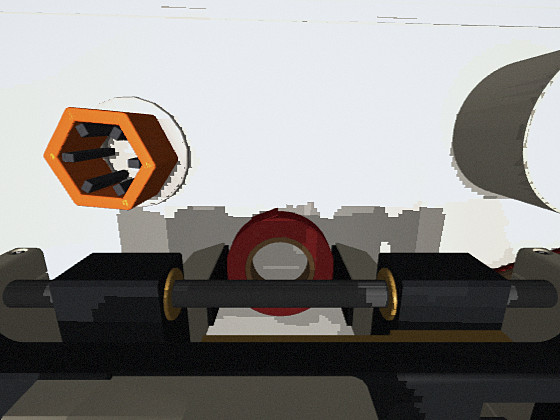

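The picture shows the roll gripped between the fingers, centre near (280,262), and the flange hub close up at (110,158). Both can be measured from here.

Run:
```python
from h import *
d=grab('wrist'); np.save('w4.npy',{k:d[k] for k in ('T','fx','fy','cx','cy','k1','frame')},allow_pickle=True)
hsv=cv2.cvtColor(d['frame'],cv2.COLOR_RGB2HSV)
m=(((hsv[:,:,0]<6)|(hsv[:,:,0]>172))&(hsv[:,:,1]>130)).astype(np.uint8); m[:190]=0; m[330:]=0; m[:,:215]=0; m[:,350:]=0
v,u=np.nonzero(m); print(u.min(),u.max(),v.min(),v.max())
P=np.array([at(d,a,b,.015)[:2] for a,b in zip(u,v)]); R=np.hypot(*(P-[.434,.227]).T)
print('y range',P[:,1].min(),P[:,1].max(),'x',P[:,0].min(),P[:,0].max())
# outer contour top part, inner bore via per-angle min radius
for c in [np.array([.434,.227])]:
    for it in range(5):
        D=P-c; a=np.degrees(np.arctan2(D[:,1],D[:,0])); r_=np.hypot(*D.T); pts=[]
        for k in range(0,180,5):   # upper half, outer
            s=(np.abs(a-k)<2.5)
            if s.sum()>3: pts.append(P[s][r_[s].argmax()])
        pts=np.array(pts);A=np.c_[2*pts,np.ones(len(pts))]; s=np.linalg.lstsq(A,(pts**2).sum(1),rcond=None)[0]; c=s[:2]
        print(c,np.sqrt(s[2]+c@c))
m=((hsv[:,:,0]>8)&(hsv[:,:,0]<20)&(hsv[:,:,1]>150)&(hsv[:,:,2]>195)); m[:90]=0;m[220:]=0;m[:,215:]=0
v,u=np.nonzero(m); n,l,st,_=cv2.connectedComponentsWithStats(m.astype(np.uint8)); print(st[1:][st[1:,4]>50])
k=1+st[1:,4].argmax(); v,u=np.nonzero(l==k)
h=cv2.convexHull(np.array([at(d,a,b,.036)[:2] for a,b in zip(u,v)]).astype(np.float32))[:,0]
best=[]
for a in np.arange(-30,30,.5):
    N=np.array([[np.cos(np.radians(a+60*k)),np.sin(np.radians(a+60*k))] for k in range(3)]); s=h@N.T
    best.append((np.ptp(s,axis=0).sum(),a,np.linalg.lstsq(N,(s.min(0)+s.max(0))/2,rcond=None)[0],np.ptp(s,axis=0)))
best.sort(key=lambda b:b[0]); print(best[:2])
```

```text
215 346 208 315
y range 0.19704607483757042 0.2612328913967353 x 0.3974217179366657 0.4722326284991523
[0.4341586  0.22810482] 0.030939835641552976
[0.43426879 0.2282331 ] 0.030841845951763047
[0.43427543 0.22820848] 0.03086051112068255
[0.43427543 0.22820848] 0.03086051112068255
[0.43427543 0.22820848] 0.03086051112068255
[[  44  107  111  103 3417]]
[(np.float64(0.12347504952805456), np.float64(26.0), array([0.35586221, 0.28626364]), array([0.0411253 , 0.04124341, 0.04110634])), (np.float64(0.12368432766349616), np.float64(25.5), array([0.35587013, 0.28629083]), array([0.04118919, 0.04130373, 0.04119141]))]
```

>>> apply_moves(
  rows=[
    {"dp": [0, 0, 0.03], "twist": 0},
    {"dp": [0, 0, 0.06], "twist": 0},
    {"dp": [0, 0, 0.06], "twist": 0},
    {"dp": [0, 0, 0.06], "twist": 0},
    {"dp": [0, 0, 0.06], "twist": 0},
    {"dp": [0, 0, 0.04], "twist": 0},
  ],
)

```text
t: 5.95
tcp_pos: [0.4347, 0.227, 0.3201]
ee_rot: [[-0.022, 1.0, 0.003], [1.0, 0.022, 0.002], [0.002, 0.003, -1.0]]
force: [1.0, 0.8, -0.8]
finger_gap: 0.642
grip_force: 30.0
```

>>> apply_moves(
  rows=[
    {"dp": [0.008, -0.04, 0], "twist": 0},
    {"dp": [0.008, -0.058, 0], "twist": 0},
    {"dp": [0.008, -0.06, 0], "twist": 0},
    {"dp": [0.008, -0.06, 0], "twist": 0},
    {"dp": [0.008, -0.06, 0], "twist": 0},
    {"dp": [0.008, -0.06, -0.01], "twist": 0},
    {"dp": [0.006, -0.056, -0.03], "twist": 0},
    {"dp": [0, 0, 0], "twist": 0},
  ],
)

```text
t: 6.95
tcp_pos: [0.4855, -0.1712, 0.2751]
ee_rot: [[-0.014, 1.0, -0.005], [1.0, 0.014, -0.002], [-0.001, -0.005, -1.0]]
force: [-0.6, 0.8, 0.0]
finger_gap: 0.637
grip_force: 30.0
```

>>> apply_moves(
  rows=[
    {"dp": [0, 0, 0], "twist": 0},
    {"dp": [0, 0, 0], "twist": 0},
  ],
)

```text
t: 7.2
tcp_pos: [0.4886, -0.1644, 0.2779]
ee_rot: [[-0.025, 1.0, 0.001], [1.0, 0.025, 0.001], [0.001, 0.001, -1.0]]
force: [0.3, 0.3, 0.5]
finger_gap: 0.64
grip_force: 30.0
```

Run:
```python
from h import *
d=grab('wrist'); np.save('w5.npy',{k:d[k] for k in ('T','fx','fy','cx','cy','k1','frame')},allow_pickle=True)
print(get_state()['tcp_pos'])
for t,z in [('spline_top',.104),('pocket',.076),('clip_groove',.12275)]:
    for q in spot_point(d,t)[:2]:
        u,v=np.array(q['position'])*W_; print(t,round(q['p'],2),int(u),int(v),at(d,u,v,z).round(4))
save(d,'w5.png',[140,60,420,270],2.8)
```

```text
[ 0.48863773 -0.16450192  0.27795033]
spline_top 0.76 280 168 [ 0.4887 -0.1351  0.104 ]
pocket 0.83 280 167 [ 0.4894 -0.138   0.076 ]
clip_groove 0.6 283 176 [ 0.4925 -0.1401  0.1228]
```

View pics/w5.png

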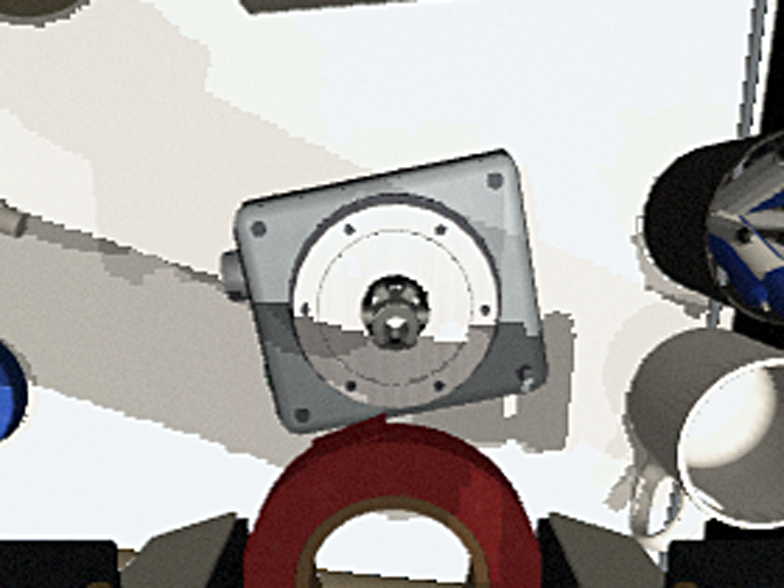

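The picture shows the unwinder: platter centre near crop (395,306), pilot tip at (396,322), keys round it. The held roll is just below it. I'll refine the centre and the key angle.

Run:
```python
from h import *
d=np.load('w5.npy',allow_pickle=True).item()
f=lambda u,v,z:at(d,u/2.8+140-.3,v/2.8+60-.3,z)[:2]
H=[(485,310),(441,230),(349,230),(305,310),(350,386),(440,386)]
P=np.array([f(*h,.079) for h in H]); c=P.mean(0); print('holes',c.round(4),np.hypot(*(P-c).T).round(4),np.degrees(np.arctan2(*(P-c).T[::-1])).round(1))
print('tip',f(396,323,.132).round(4))
# platter outline via Hough-ish: circle fit of bright blob
g=cv2.cvtColor(d['frame'],cv2.COLOR_RGB2GRAY)
# rectified patch at z=.104 around (.4895,-.1385), 0.25mm/px, up=+y, right=+x
def patch(c,z,h,n):
    xs=np.linspace(-h,h,n); m=np.array([[proj(d,[c[0]+x,c[1]-y,z]) for x in xs] for y in xs]).astype(np.float32)
    return cv2.remap(d['frame'],m[:,:,0],m[:,:,1],cv2.INTER_CUBIC)[:,:,::-1]
a=patch(c,.104,.022,300);b=patch(c,.079,.05,300)
cv2.line(b,(150,140),(150,160),(0,0,255),1);cv2.line(b,(140,150),(160,150),(0,0,255),1)
cv2.imwrite('pics/w5b.png',np.hstack([a,b]))
```

```text
holes [ 0.4893 -0.1405] [0.0384 0.0384 0.0384 0.0384 0.0387 0.0387] [   1.5   61.6  121.4 -178.5 -119.1  -57.9]
tip [ 0.4894 -0.1376]Traceback (most recent call last):
  File "<stdin>", line 14, in <module>
cv2.error: OpenCV(4.12.0) :-1: error: (-5:Bad argument) in function 'line'
> Overload resolution failed:
>  - Layout of the output array img is incompatible with cv::Mat
>  - Expected Ptr<cv::UMat> for argument 'img'
```

>>> apply_moves(
  rows=[
    {"dp": [0.0007, 0.012, -0.03], "twist": 0},
    {"dp": [0, 0.0112, -0.05], "twist": 0},
    {"dp": [0, 0, -0.05], "twist": 0},
    {"dp": [0, 0, -0.02], "twist": 0},
    {"dp": [0, 0, -0.02], "twist": 0},
    {"dp": [0, 0, 0], "twist": 0},
    {"dp": [0, 0, 0], "twist": 0},
    {"dp": [0, 0, 0], "twist": 0},
  ],
)

```text
t: 8.4
tcp_pos: [0.4897, -0.143, 0.1085]
ee_rot: [[-0.022, 1.0, 0.002], [1.0, 0.022, -0.0], [-0.0, 0.002, -1.0]]
force: [0.9, -0.3, -0.2]
finger_gap: 0.639
grip_force: 30.0
```

>>> apply_moves(
  rows=[
    {"dp": [0.0005, 0.0025, -0.006], "twist": 0},
    {"dp": [0, 0, -0.006], "twist": 0},
    {"dp": [0, 0, -0.004], "twist": 0},
    {"dp": [0, 0, -0.003], "twist": 0},
    {"dp": [0, 0, 0], "twist": 0},
    {"dp": [0, 0, 0], "twist": 0},
  ],
)

```text
t: 9.15
tcp_pos: [0.4893, -0.1405, 0.0884]
ee_rot: [[-0.022, 1.0, 0.0], [1.0, 0.022, -0.0], [-0.0, 0.0, -1.0]]
force: [0.7, -0.6, -0.4]
finger_gap: 0.641
grip_force: 30.0
```

>>> apply_moves(
  rows=[
    {"dp": [0, 0, -0.002], "twist": 0},
    {"dp": [0, 0, -0.002], "twist": 0},
    {"dp": [0, 0, -0.001], "twist": 0},
    {"dp": [0, 0, 0], "twist": 0},
    {"dp": [0, 0, 0], "twist": 0},
  ],
)

```text
t: 9.78
tcp_pos: [0.4893, -0.1404, 0.0833]
ee_rot: [[-0.022, 1.0, 0.0], [1.0, 0.022, 0.0], [0.0, 0.0, -1.0]]
force: [-0.3, -0.7, -0.1]
finger_gap: 0.638
grip_force: 30.0
```

>>> apply_moves(
  rows=[
    {"dp": [0, 0, -0.0008], "twist": 0},
    {"dp": [0, 0, 0], "twist": 0},
  ],
)

```text
t: 10.02
tcp_pos: [0.4894, -0.1404, 0.0827]
ee_rot: [[-0.022, 1.0, 0.0], [1.0, 0.022, -0.0], [-0.0, 0.0, -1.0]]
force: [-0.7, 0.1, 1.6]
finger_gap: 0.64
grip_force: 30.0
```

>>> apply_moves(
  rows=[
    {"dp": [0, 0, 0], "twist": 0},
    {"dp": [0, 0, 0], "twist": 0},
    {"dp": [0, 0, 0], "twist": 0},
    {"dp": [0, 0, 0], "twist": 0},
  ],
  gripper=-1,
)

```text
t: 10.52
tcp_pos: [0.4892, -0.1404, 0.0825]
ee_rot: [[-0.022, 1.0, -0.0], [1.0, 0.022, 0.0], [0.0, -0.0, -1.0]]
force: [-0.3, 0.2, -0.6]
finger_gap: 0.986
grip_force: 0.0
```

>>> apply_moves(
  rows=[
    {"dp": [0, 0, 0.02], "twist": 0},
    {"dp": [0, -0.02, 0.04], "twist": 0},
    {"dp": [0, -0.02, 0.04], "twist": 0},
    {"dp": [0, 0, 0], "twist": 0},
    {"dp": [0, 0, 0], "twist": 0},
  ],
)

```text
t: 11.15
tcp_pos: [0.4889, -0.1799, 0.1821]
ee_rot: [[-0.022, 1.0, -0.0], [1.0, 0.022, 0.001], [0.001, -0.0, -1.0]]
force: [0.1, 0.4, -0.8]
finger_gap: 1.0
grip_force: 0.0
```

Run:
```python
from h import *
d=grab('wrist'); np.save('w6.npy',{k:d[k] for k in ('T','fx','fy','cx','cy','k1','frame')},allow_pickle=True)
print(get_state()['tcp_pos'],proj(d,[.4893,-.14,.104]))
for t,z in [('spline_top',.104),('pocket',.076),('clip_groove',.12275),('red_roll',.076)]:
    for q in spot_point(d,t)[:2]:
        u,v=np.array(q['position'])*W_; print(t,round(q['p'],2),int(u),int(v),at(d,u,v,z).round(4))
def patch(c,z,h,n):
    xs=np.linspace(-h,h,n); m=np.array([[proj(d,[c[0]+x,c[1]-y,z]) for x in xs] for y in xs]).astype(np.float32)
    return np.ascontiguousarray(cv2.remap(d['frame'],m[:,:,0],m[:,:,1],cv2.INTER_CUBIC)[:,:,::-1])
c=(.4893,-.14)
a=patch(c,.104,.02,400);b=patch(c,.091,.05,400)
cv2.circle(b,(200,200),122,(0,255,0),1)
cv2.imwrite('pics/w6.png',np.hstack([a,b]))
```

```text
[ 0.48846485 -0.17949885  0.181552  ] [281.67413055 172.39124065]
spline_top 0.75 282 173 [ 0.49   -0.1405  0.104 ]
pocket 0.75 282 165 [ 0.4899 -0.1386  0.076 ]
clip_groove 0.6 287 175 [ 0.4932 -0.1394  0.1228]
red_roll 0.65 281 169 [ 0.4894 -0.142   0.076 ]
red_roll 0.42 282 167 [ 0.49   -0.1399  0.076 ]
```

View pics/w6.png

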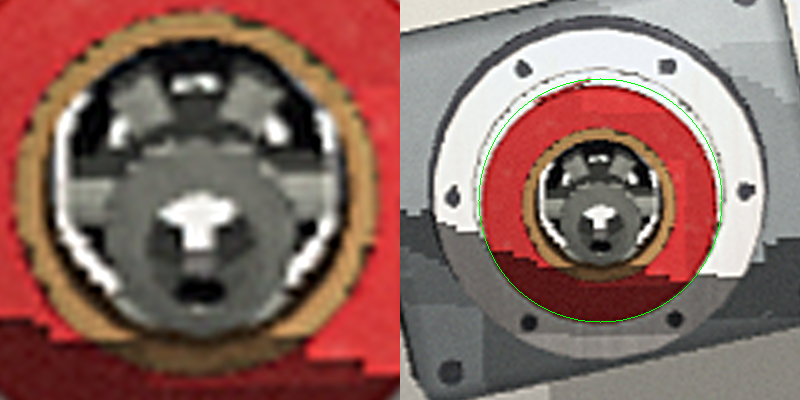

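The roll is seated: it fits the green predicted circle inside the pocket. The keys show at left (90,195) and right (312,190), plus two upper ones, so the key angle is about 1.5°. I'll fetch the flange next, at (0.356, 0.2865) with a flat at 26°, equivalent to -34°.

>>> apply_moves(
  rows=[
    {"dp": [0, 0.02, 0.06], "twist": 0},
    {"dp": [-0.01, 0.05, 0.055], "twist": 0},
    {"dp": [-0.02, 0.062, 0], "twist": 0},
    {"dp": [-0.02, 0.062, 0], "twist": -8},
    {"dp": [-0.02, 0.062, 0], "twist": -9},
    {"dp": [-0.02, 0.062, 0], "twist": -9},
    {"dp": [-0.02, 0.062, 0], "twist": -9},
    {"dp": [-0.02, 0.062, 0], "twist": 0},
  ],
)

```text
t: 12.4
tcp_pos: [0.3725, 0.2201, 0.2874]
ee_rot: [[0.514, 0.858, 0.0], [0.858, -0.514, 0.0], [0.0, -0.0, -1.0]]
force: [1.3, 0.6, 1.0]
finger_gap: 1.003
grip_force: 0.0
```

>>> apply_moves(
  rows=[
    {"dp": [0, 0.02, -0.02], "twist": 0},
    {"dp": [0, 0, -0.06], "twist": 0},
    {"dp": [0, 0, -0.06], "twist": 0},
    {"dp": [0, 0, -0.04], "twist": 0},
    {"dp": [0, 0, 0], "twist": 0},
    {"dp": [0, 0, 0], "twist": 0},
  ],
)

```text
t: 13.15
tcp_pos: [0.3741, 0.2393, 0.1087]
ee_rot: [[0.512, 0.859, 0.001], [0.859, -0.512, 0.001], [0.001, 0.0, -1.0]]
force: [0.9, 0.3, -0.4]
finger_gap: 1.0
grip_force: 0.0
```

Run:
```python
from h import *
s=get_state();print(s['tcp_pos'],np.degrees(np.arctan2(s['ee_rot'][1][1],s['ee_rot'][0][1])),np.round(s['joint_pos'],2))
```

```text
[0.37406399 0.23934785 0.10870425] -30.768609714696556 [-0.56  0.28 -0.08  2.16  0.04  0.7  -1.2 ]
```

>>> apply_moves(
  rows=[
    {"dp": [-0.009, 0.024, 0], "twist": -1.6},
    {"dp": [-0.009, 0.023, 0], "twist": -1.6},
    {"dp": [0, 0, -0.02], "twist": 0},
    {"dp": [0, 0, -0.02], "twist": 0},
    {"dp": [0, 0, 0], "twist": 0},
    {"dp": [0, 0, 0], "twist": 0},
  ],
)

```text
t: 13.9
tcp_pos: [0.3566, 0.2866, 0.0694]
ee_rot: [[0.559, 0.829, 0.002], [0.829, -0.559, 0.002], [0.003, 0.001, -1.0]]
force: [0.1, 0.8, -0.5]
finger_gap: 1.001
grip_force: 0.0
```

Run:
```python
from h import *
s=get_state();print(s['tcp_pos'],np.degrees(np.arctan2(s['ee_rot'][1][1],s['ee_rot'][0][1])))
d=grab('wrist')
hsv=cv2.cvtColor(d['frame'],cv2.COLOR_RGB2HSV)
m=((hsv[:,:,0]>8)&(hsv[:,:,0]<20)&(hsv[:,:,1]>150)&(hsv[:,:,2]>120)).astype(np.uint8)
n,l,st,_=cv2.connectedComponentsWithStats(m); print(st[1:][st[1:,4]>200],proj(d,[.3559,.2865,.036]))
```

```text
[0.35659411 0.28660794 0.0693751 ] -33.99455044716455
[] [279.81493986 240.86437565]
```

>>> apply_moves(
  rows=[
    {"dp": [-0.0005, 0, -0.025], "twist": 0},
    {"dp": [0, 0, -0.018], "twist": 0},
    {"dp": [0, 0, -0.012], "twist": 0},
    {"dp": [0, 0, 0], "twist": 0},
    {"dp": [0, 0, 0], "twist": 0},
  ],
)

```text
t: 14.58
tcp_pos: [0.3554, 0.2861, 0.0133]
ee_rot: [[0.559, 0.829, 0.001], [0.829, -0.559, 0.001], [0.001, 0.0, -1.0]]
force: [0.0, 0.1, 0.6]
finger_gap: 1.0
grip_force: 0.0
```

>>> apply_moves(
  rows=[
    {"dp": [0, 0, 0], "twist": 0},
    {"dp": [0, 0, 0], "twist": 0},
    {"dp": [0, 0, 0], "twist": 0},
    {"dp": [0, 0, 0], "twist": 0},
    {"dp": [0, 0, 0], "twist": 0},
  ],
  gripper=1,
)

```text
t: 15.2
tcp_pos: [0.3549, 0.2857, 0.0127]
ee_rot: [[0.559, 0.829, 0.0], [0.829, -0.559, 0.0], [0.0, -0.0, -1.0]]
force: [0.4, 0.5, -0.4]
finger_gap: 0.503
grip_force: 0.0
```

Run:
```python
from h import *
s=get_state();print(s['t'],s['finger_gap']*92,s['grip_force'],s['tcp_pos'],np.degrees(np.arctan2(s['ee_rot'][1][1],s['ee_rot'][0][1])))
d=grab('wrist');save(d,'w7.png',[140,150,420,360],2.8)
hsv=cv2.cvtColor(d['frame'],cv2.COLOR_RGB2HSV)
m=((hsv[:,:,0]>8)&(hsv[:,:,0]<20)&(hsv[:,:,1]>150)&(hsv[:,:,2]>80)).astype(np.uint8)
n,l,st,_=cv2.connectedComponentsWithStats(m); print(st[1:][st[1:,4]>200],proj(d,[.3559,.2865,.036]))
```

```text
15.2 46.29761978643674 0.0 [0.35492125 0.28571347 0.01268291] -33.97974079392157
[[ 239  236   85   44 1140]
 [ 257  308   50   12  296]] [281.6312077  279.76852279]
```

View pics/w7.png

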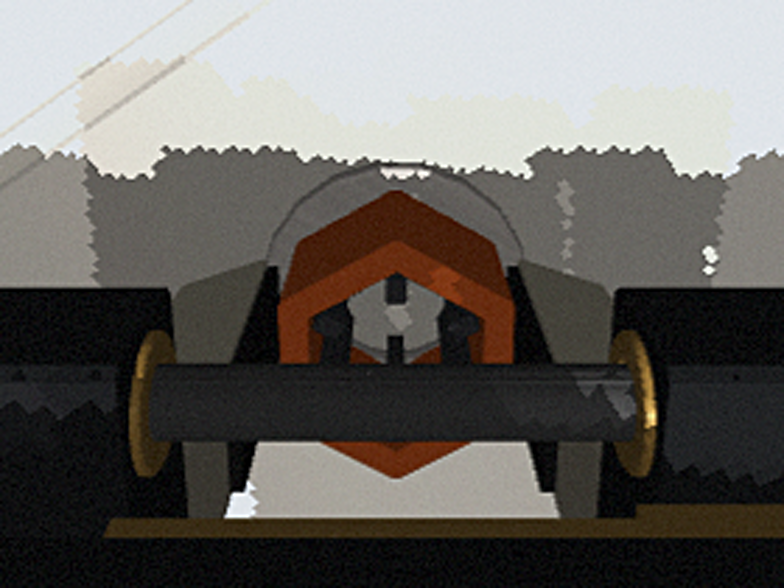

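The hub sits square between the pads, with vertices at crop (396,240) and (396,478). The fingers are still closing, so I'll finish the grip and work out the in-hand offset.

>>> apply_moves(
  rows=[
    {"dp": [0, 0, 0], "twist": 0},
    {"dp": [0, 0, 0], "twist": 0},
  ],
)

```text
t: 15.5
tcp_pos: [0.355, 0.2857, 0.0127]
ee_rot: [[0.559, 0.829, 0.0], [0.829, -0.559, 0.0], [0.0, -0.0, -1.0]]
force: [0.3, 0.5, 0.4]
finger_gap: 0.459
grip_force: 30.0
```

Run:
```python
from h import *
s=get_state();print(s['finger_gap']*92,s['grip_force'],s['tcp_pos'],np.degrees(np.arctan2(s['ee_rot'][1][1],s['ee_rot'][0][1])))
d=grab('wrist');hsv=cv2.cvtColor(d['frame'],cv2.COLOR_RGB2HSV)
for (u,v) in [(396,240),(396,478)]: print(at(d,u/2.8+139.7,v/2.8+149.7,.036))
P=np.mean([at(d,u/2.8+139.7,v/2.8+149.7,.036) for (u,v) in [(396,240),(396,478)]],0)
print(np.array(s['ee_rot']).T@(P-s['tcp_pos']))
```

```text
42.26492981675872 29.999855160713196 [0.35497216 0.28567856 0.01268239] -33.9818485372083
[0.36891965 0.30624975 0.036     ]
[0.34255311 0.266949   0.036     ]
[ 0.00119794  0.0001169  -0.02331725]
```

>>> apply_moves(
  rows=[
    {"dp": [0, 0, 0.03], "twist": 0},
    {"dp": [0, 0, 0.06], "twist": 0},
    {"dp": [0, 0, 0.06], "twist": 0},
    {"dp": [0, 0, 0.06], "twist": 0},
    {"dp": [0, 0, 0.06], "twist": 0},
    {"dp": [0, 0, 0.04], "twist": 0},
    {"dp": [0, 0, 0], "twist": 0},
  ],
)

```text
t: 16.42
tcp_pos: [0.3562, 0.2869, 0.3258]
ee_rot: [[0.559, 0.829, 0.005], [0.829, -0.559, 0.005], [0.007, 0.002, -1.0]]
force: [-0.1, -0.8, -2.5]
finger_gap: 0.457
grip_force: 30.0
```

>>> apply_moves(
  rows=[
    {"dp": [0.01, -0.04, 0], "twist": 0},
    {"dp": [0.016, -0.055, 0], "twist": 7},
    {"dp": [0.018, -0.055, 0], "twist": 7},
    {"dp": [0.018, -0.055, 0], "twist": 7},
    {"dp": [0.018, -0.055, 0], "twist": 7},
    {"dp": [0.018, -0.055, 0], "twist": 7.5},
    {"dp": [0.018, -0.055, 0], "twist": 0},
    {"dp": [0.018, -0.055, 0], "twist": 0},
  ],
)

```text
t: 17.42
tcp_pos: [0.4881, -0.1406, 0.3206]
ee_rot: [[-0.027, 1.0, -0.003], [1.0, 0.027, 0.001], [0.001, -0.003, -1.0]]
force: [1.3, 1.2, -1.1]
finger_gap: 0.457
grip_force: 30.0
```

>>> apply_moves(
  rows=[
    {"dp": [0, 0, -0.05], "twist": 0},
    {"dp": [0, 0, -0.05], "twist": 0},
    {"dp": [0, 0, 0], "twist": 0},
    {"dp": [0, 0, 0], "twist": 0},
    {"dp": [0, 0, 0], "twist": 0},
  ],
)

```text
t: 18.05
tcp_pos: [0.4904, -0.1395, 0.2247]
ee_rot: [[-0.027, 1.0, 0.003], [1.0, 0.027, -0.0], [-0.0, 0.003, -1.0]]
force: [0.2, -0.5, -1.9]
finger_gap: 0.455
grip_force: 30.0
```

Run:
```python
from h import *
s=get_state();print(s['t'],s['finger_gap']*92,s['tcp_pos'],np.degrees(np.arctan2(s['ee_rot'][1][1],s['ee_rot'][0][1])))
```

```text
18.05 41.90183263777903 [ 0.49037781 -0.13947348  0.22469013] 1.5420915604175214
```

>>> apply_moves(
  rows=[
    {"dp": [-0.001, -0.0013, -0.03], "twist": 0},
    {"dp": [0, 0, -0.03], "twist": 0},
    {"dp": [0, 0, -0.015], "twist": 0},
    {"dp": [0, 0, -0.01], "twist": 0},
    {"dp": [0, 0, -0.01], "twist": 0},
    {"dp": [0, 0, -0.007], "twist": 0},
    {"dp": [0, 0, 0], "twist": 0},
    {"dp": [0, 0, 0], "twist": 0},
  ],
)

```text
t: 19.05
tcp_pos: [0.4882, -0.1407, 0.121]
ee_rot: [[-0.026, 1.0, 0.0], [1.0, 0.026, 0.0], [0.0, 0.0, -1.0]]
force: [-0.1, 0.1, -1.3]
finger_gap: 0.452
grip_force: 30.0
```

>>> apply_moves(
  rows=[
    {"dp": [0.001, 0, -0.002], "twist": 0},
    {"dp": [0, 0, -0.002], "twist": 0},
    {"dp": [0, 0, -0.002], "twist": 0},
    {"dp": [0, 0, -0.002], "twist": 0},
    {"dp": [0, 0, -0.002], "twist": 0},
    {"dp": [0, 0, 0], "twist": 0},
    {"dp": [0, 0, 0], "twist": 0},
  ],
)

```text
t: 19.92
tcp_pos: [0.4889, -0.1406, 0.1107]
ee_rot: [[-0.027, 1.0, -0.0], [1.0, 0.027, 0.0], [0.0, -0.0, -1.0]]
force: [-0.4, 0.1, -2.1]
finger_gap: 0.459
grip_force: 30.0
```

>>> apply_moves(
  rows=[
    {"dp": [0, 0, -0.003], "twist": 0},
    {"dp": [0, 0, -0.003], "twist": 0},
    {"dp": [0, 0, -0.003], "twist": 0},
    {"dp": [0, 0, 0], "twist": 0},
    {"dp": [0, 0, 0], "twist": 0},
  ],
)

```text
t: 20.55
tcp_pos: [0.4889, -0.1406, 0.102]
ee_rot: [[-0.026, 1.0, -0.0], [1.0, 0.026, 0.0], [0.0, -0.0, -1.0]]
force: [-1.9, 0.7, 6.1]
finger_gap: 0.454
grip_force: 30.0
```

>>> apply_moves(
  rows=[
    {"dp": [0, 0, -0.002], "twist": 0},
    {"dp": [0, 0, -0.002], "twist": 0},
    {"dp": [0, 0, -0.001], "twist": 0},
    {"dp": [0, 0, 0], "twist": 0},
    {"dp": [0, 0, 0], "twist": 0},
  ],
)

```text
t: 21.18
tcp_pos: [0.489, -0.1406, 0.0974]
ee_rot: [[-0.027, 1.0, 0.0], [1.0, 0.027, 0.001], [0.001, 0.0, -1.0]]
force: [-3.1, 1.6, 8.7]
finger_gap: 0.455
grip_force: 30.0
```

>>> apply_moves(
  rows=[
    {"dp": [0, 0, -0.001], "twist": 0},
    {"dp": [0, 0, -0.0007], "twist": 0},
    {"dp": [0, 0, 0], "twist": 0},
    {"dp": [0, 0, 0], "twist": 0},
  ],
)

```text
t: 21.68
tcp_pos: [0.489, -0.1406, 0.0965]
ee_rot: [[-0.026, 1.0, 0.0], [1.0, 0.026, 0.001], [0.001, 0.0, -1.0]]
force: [-6.8, 2.1, 18.6]
finger_gap: 0.454
grip_force: 30.0
```

The force jumped at TCP z 0.0965, which puts the underside at about 84 mm, so the platter is at its stop. One last look before handing in.

Run:
```python
from h import *
d=grab('wrist');save(d,'w8.png',[140,150,420,360],2.8)
s=get_state();print(s['t'],s['force'],s['tcp_pos'])
```

```text
21.725 [-6.49774636  2.08353228 18.30065508] [ 0.48901165 -0.14057377  0.09652731]
```

View pics/w8.png

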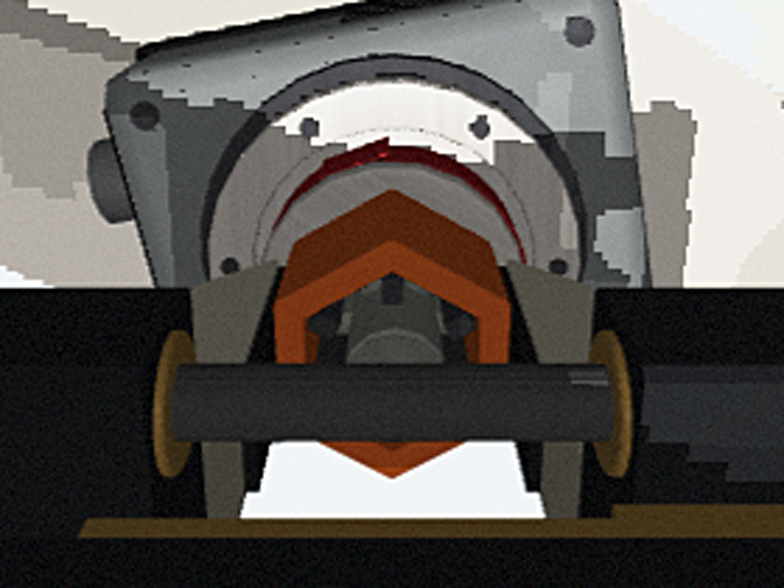

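The flange is flat on the roll with the pilot standing through the bore at (393,330). The hub sits in the grip as before (vertices (393,240) and (393,478)), so it hasn't slipped. Handing in.

```bash
python3 -c "
from rig import r; print(r.hand_in())"
```

```text
the job is handed in; nothing more can be done
None
```

I handed the job in at about 21.7 s. The red roll is in the pocket, and the flange is meshed and held pressed with about 18 N with the platter at its stop; the hand-in returned no verdict.

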